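# Push a board rack through a spring-gated chute

## Task

Push the blue board rack along the aluminium chute, through its spring gate, until it stands against the end stop: keep the gate open with one fingertip pressing down the orange treadle while another finger pushes the rack from behind, so that the red gate bar never strikes the rack. Then take the fingers away so that the gate closes behind the rack. Only press and push: do not lift or tip the rack, and leave the other things on the bench where they are.

Things in the scene. Friction and masses are not known exactly. Their poses are not given: they have to be found in the camera images.
- chute: straight aluminium channel fixed to the bench. Origin on the bench top, in the gate's plane, midway between the walls. The rack travels along its +y (robot's left, +-0.3 rad); +x points away from the robot. Floor top at z = 4 mm. Inner wall faces at x = -28 and +28 mm, walls 4 mm thick, far one up to z = 30, near one (-x) up to z = 22 mm. Open end at y = -160 mm, end stop face at y = +115 mm
- rack: blue rack with three circuit boards standing in it, 50 mm wide (x), 80 mm long (y), 40 mm tall, about 0.28 kg, loose on the chute floor. Origin under its centre, axes as the chute's. Front and rear are flat plates, full width and height, at y = +40 and -40 mm. It starts 22 to 56 mm short of the gate bar; against the end stop its origin is at chute y = +75 mm
- gate_hinge (a joint): gate angle, rad: 0 closed, 1.6 fully open (stop). A spring closes it (0.03 N m closed, 0.13 N m open). Red bar and orange treadle turn together about the hinge line (along chute y at x = -38, z = 36 mm; brackets up to z = 43 mm): treadle down, bar up. From 1.3 on the bar is wholly beside the rack's path. The rack cannot push it open
- gate_bar (a point): inner end of the red bar that blocks the chute when closed. Closed, the bar reaches level from chute x = -36 to -12 mm at z = 26 to 36 mm, 8 mm thick in y. Open, it stands up over the near wall (x = -38 to -28 mm, top at z = 62 mm)
- gate: red bar and orange treadle on one hinge; origin on the hinge line at chute y = 0. The treadle is a plate 206 mm long, 4 mm thick, on the robot's side: it spans chute y = -157 to +49 mm and reaches 6 to 40 mm out from the hinge line. Gate closed, it slopes up towards the robot by 35 degrees (outer edge at chute x = -71, z = 59 mm); gate at 1.4, it slopes down by 45 degrees
- treadle_mid (a point): middle of the treadle plate. A fingertip at chute x = -53 to -68 mm, its end about 20 mm above the bench, holds the gate near 1.4 and can slide along the treadle in y, while the other finger, at the same height, stands in the channel near chute x = 0 behind the rack
- flux_bottle: small cream flux bottle with a yellow nozzle, 29 mm across, 64 mm tall; origin under its centre. A bystander.
- yellow_tin: round yellow tin with a pale lid, 53 mm across, 20 mm tall; origin under its centre. A bystander.
- blue_tube: upright blue and white pot, 36 mm across, 85 mm tall; origin under its centre. A bystander.
- usb_stick: red memory stick lying flat, 55x18x8 mm; origin under its centre. A bystander.
- side_cutters: side cutters with blue grips lying flat, 130x49x12 mm; origin under their centre. A bystander.

How it is judged (in metres and radians):
On the way, in this order (a step that is already met when the one before it is completed fails the run):
1. the gate is held open by a finger on the treadle while the rack still stands before it (value of joint gate_hinge above 1.1 rad and contact force between the fingers and gate above 0.3 N and y of rack in the frame of chute below -0.045 m), for 0.2 s.
2. the rack is passing the gate, still held open by a finger on the treadle (value of joint gate_hinge above 1.1 rad and contact force between the fingers and gate above 0.3 N and y of rack in the frame of chute between -0.02 and 0.035 m), for 0.1 s.
3. the rack stands against the end stop (y of rack in the frame of chute above 0.068 m), for 0.1 s.
At the end, for the whole second after the job is handed in: The rack stands flat on the chute floor within 7 mm of the end stop, at rest, and the gate has closed behind it (within 0.1 rad), with the fingers away (y of rack in the frame of chute above 0.068 m and z of rack in the frame of chute below 0.008 m and angle between rack's own z axis and vertical below 0.08 rad and value of joint gate_hinge below 0.1 rad and linear speed of rack below 0.02 m/s); the robot touches nothing.
It fails at once if the rack is lifted from the chute floor by more than 10 mm (z of rack in the frame of chute above 0.014 m).
It fails at once if the rack is tipped by more than 0.2 rad (angle between rack's own z axis and vertical above 0.2 rad).
It fails at once if the gate bar strikes the rack, or the rack the bar, with more than 2 N (contact force between gate and rack above 2 N).
It fails at once if another thing on the bench is moved by more than 20 mm (distance of any of flux_bottle, yellow_tin, blue_tube, usb_stick, side_cutters from where it was at the start of the episode above 0.02 m).
It also fails if it takes over 40 s, if anything falls off the work surface, if the arm or the gripper's body presses on something with over 40 N, if the wrist force passes 120 N, or if a joint passes its speed limit or range.

## Robot

A 7-joint arm with a two-finger parallel gripper is mounted at the origin on a cart in front of the work surface, level with it; the furniture and walls round the work are solid. World frame = base frame: x ahead of the robot, y to its left, z up, the work surface at z = 0. Lengths are in mm, angles in rad, forces in N, time in s.
With the tool pointing down it reaches from about 425 to 925 mm from the base axis. Payload 6.8 kg.
Tool frame: the origin (TCP) lies at the very end of the fingers, on their centre line; the grasp point (between the pads) lies 19 mm behind it; z points along the fingers, y is the line along which they close (so a half turn about z gives the same grasp; the last joint's range is limited). The gripper opens to 85 mm and grips with 20 to 120 N. Pads are 22 mm wide; open, the fingers measure 114 mm over their backs; the gripper's body (76 mm by 85 mm) begins 54 mm behind the grasp point. The pads swing forward as they close: fully open they stand 13 mm farther back than shut.
Start: joints at [1.176, 0.477, 0.022, 1.555, -0.011, 1.109, -0.083], TCP at [190.956, -647.444, 231.308] pointing down, gripper open.
Joint ranges: [-2.96, 2.96], [-0.34, 2.1], [-1.41, 1.46], [0.24, 2.44], [-1.37, 4.51], [0.17, 1.92], [-2.96, 2.96]. Speed limits (rad/s): [2.39, 2.39, 3.14, 3.14, 3.14, 3.14, 3.14].

## Interface

Orientations are given as a unit quaternion [x, y, z, w].
In Python, from cell import robot gives the robot as it stands.
- The arm moves only by the shell command python3 steer.py 'ROWS' [FORCE]. ROWS is a JSON list of rows, 1 to 8 of them, each an object with the fields aperture (the finger opening in mm), pos (a list: dx, dy, dz in shares of the most that a row can go, 1 being 62.5 mm), turn (a turn about the tool's z in fractions of the full range, 1 being pi rad); a field left out counts as zero (the opening has to be given); each row shifts and turns the commanded pose from where the row before left it, along the tool's axes as they then stand; what a row does not reach is not made up. A row lasts 1/8 s, in which the tool goes at most 62.5 mm and 0.188 rad, less where a joint would pass 70% of its speed; a pose out of reach is approached as far as the arm can. The fingers move at their own pace and stop on an object; FORCE is the grip in N (left out, the last holds). Time passes only in rows, so rows that do not move let the fingers close. It prints the time, the measured TCP pose, the force, the opening and the grip force at its end. Input that does not fit is refused with a message, and nothing moves.
- robot.get_obs(): the state, without advancing time (a new reading comes with each control period).
- robot.get_image(name): name is "scene" or "top" or "wrist"; returns a dict with "image" (480x640x3 uint8, red, green, blue), "intrinsics" (3x3 intrinsics, pixels), "rvec" (rotation vector, rad) and "tvec" (3), from world to camera coordinates, as OpenCV has them. Camera axes: x right, y down, z forward; pixel columns grow to the right and rows downward; lengths in mm; the calibration is good to about 2 mm. A picture is of the moment at which its call begins. There is no depth.
- robot.hand_in(): hands the job in; it is judged then, once.
The state is a dict: "time_s": time; "qpos": joint angles; "joint_velocities": joint speeds; "tau": joint torques, N m; "tool_pos": TCP position; "tool_rot": TCP orientation; "force": force on the tool from outside, world axes, zero at the start; "torque": the same for the moment, N m; "finger_gap": finger opening in mm; "grasp_force": force on a finger pad.
Only numpy, scipy, OpenCV 4.12 (cv2) and the standard library are available. Lean on these libraries where they do the work, as an engineer would, in place of code of your own. Each camera call takes 0.05 s, during which the arm holds its last target. There are 200 camera calls.

## Working session

There is one attempt and no reset: what is moved stays moved. The work goes in short steps, Python scripts to look and compute and a shell command to move; the robot and the scene stay as the last step left them, time stands still between calls to the robot, and variables do not carry over. Pictures are saved under pics/ and viewed, at most 10 in all, crops included, and the job is handed in when it is done.

```bash
ls; mkdir -p pics; python3 - <<'E'
from cell import robot
import cv2,pickle
for n in("scene","top"):
    d=robot.get_image(n);pickle.dump(d,open(n+'.pkl','wb'))
    cv2.imwrite(f'pics/{n}0.png',d['image'][:,:,::-1])
o=robot.get_obs();print(o['time_s'],o['tool_pos'],o['tool_rot'],o['finger_gap'])
E
```

```text
cell.py
pics
steer.py
0.1 [ 190.79610039 -646.89673982  230.42461876] [ 9.89735200e-01  1.42910877e-01 -1.70422788e-04 -8.27786520e-04] 85.45273325132912
```

View pics/top0.png

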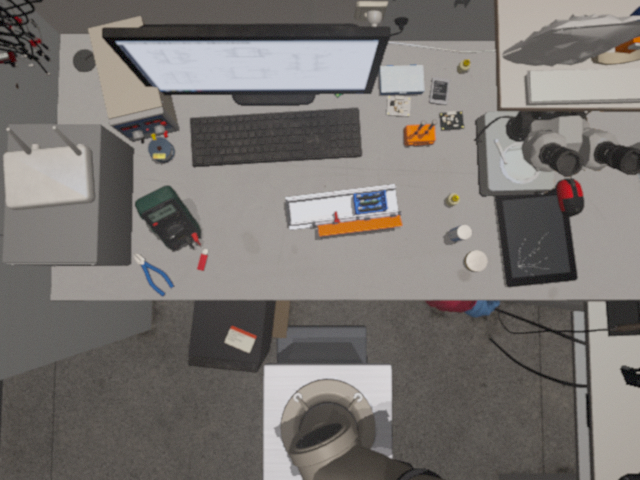

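View pics/scene0.png

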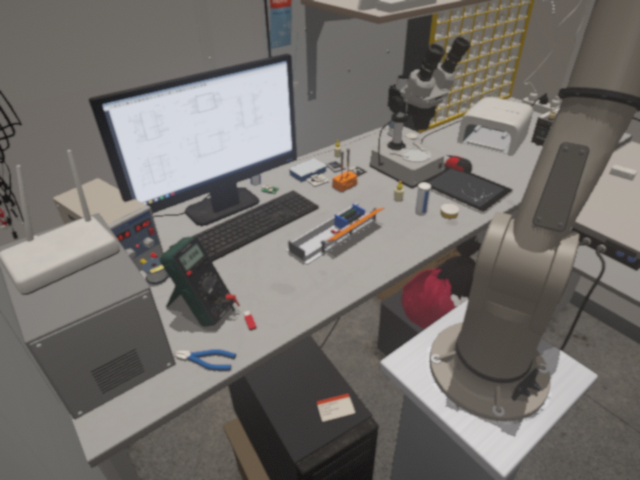

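The top view shows the chute around px (286–400, 186–228). The rack is near (370,203), the gate bar near (336,217) and the orange treadle at (318–402, 218–237). I'll enlarge that area.

```bash
python3 - <<'E'
import cv2,pickle
d=pickle.load(open('top.pkl','rb'));im=d['image'][175:247,278:410,::-1]
cv2.imwrite('pics/topc.png',cv2.resize(im,None,fx=6,fy=6,interpolation=cv2.INTER_CUBIC))
print(d['intrinsics'],d['rvec'],d['tvec'])
E
```

```text
[[541.03489595   0.         317.14265509]
 [  0.         541.03489595 232.74692737]
 [  0.           0.           1.        ]] [ 2.18800557 -2.18829614  0.0950435 ] [  25.60821144  478.151774   1341.96571764]
```

View pics/topc.png

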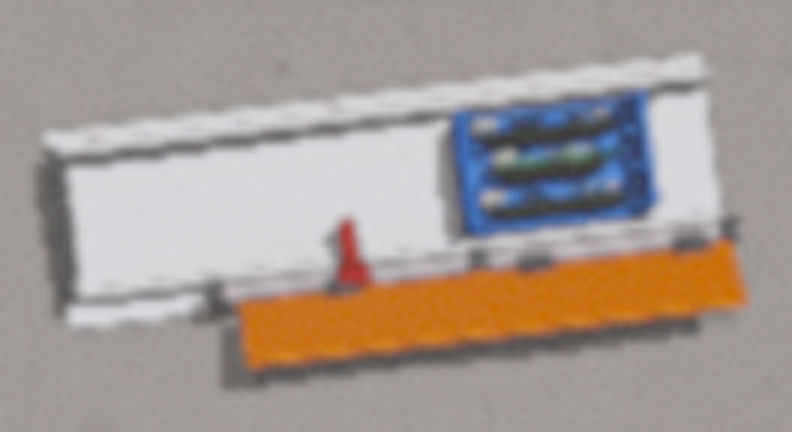

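The crop shows the treadle corners at (240,305), (733,242), (745,302) and (250,368), and the bar tip at (347,220). The rack top corners are (455,110), (645,95), (655,212) and (462,235), and the far wall's open end is (703,55). I'll fit the chute pose to these.

```bash
cat > geo.py <<'E'
import cv2,pickle,numpy as np
from scipy.optimize import least_squares
d=pickle.load(open('top.pkl','rb'));K,rv,tv=d['intrinsics'],d['rvec'],d['tvec']
def px(uv): return (np.array(uv,float)+.5)/6-.5+[278,175]
def w(p,P):
    P=np.array(P,float);c,s=np.cos(p[2]),np.sin(p[2])
    return np.c_[p[0]+c*P[:,0]-s*P[:,1],p[1]+s*P[:,0]+c*P[:,1],P[:,2]]
def proj(P): return cv2.projectPoints(P,rv,tv,K,None)[0][:,0]
def fit(P,uv,p0): return least_squares(lambda p:(proj(w(p,P))-px(uv)).ravel(),p0,loss='soft_l1')
E
python3 - <<'E'
from geo import *
P=[(32,-160,30),(28,-160,30),(-71,49,59),(-71,-157,59),(-42.9,49,39.4),(-42.9,-157,39.4),(-12,0,36)]
uv=[(703,55),(706,78),(250,368),(745,302),(240,305),(733,242),(347,220)]
r=fit(P,uv,[600,0,0]);print(r.x,r.fun.reshape(-1,2).round(2))
R=[(25,40,40),(25,-40,40),(-25,-40,40),(-25,40,40)]
q=fit(np.array(R)+[0,0,4],[(455,110),(645,95),(655,212),(462,235)],[600,0,0]);print(q.x,q.fun.reshape(-1,2).round(2))
c=r.x;dx=q.x[:2]-c[:2];C,S=np.cos(c[2]),np.sin(c[2]);print('rack in chute',C*dx[0]+S*dx[1],-S*dx[0]+C*dx[1])
from cell import robot
from scipy.spatial.transform import Rotation as T
print(T.from_quat(robot.get_obs()['tool_rot']).as_matrix().round(3))
E
```

```text
[ 5.43278008e+02 -1.70321693e+01  1.37753458e-01] [[ 0.71  1.5 ]
 [ 0.44 -0.77]
 [-0.36  0.44]
 [ 0.59 -0.09]
 [-0.38  0.27]
 [-0.42 -0.53]
 [-0.44 -0.38]]
[ 5.53350570e+02 -1.05134173e+02  8.85402250e-02] [[-0.46  0.24]
 [-0.08 -0.05]
 [ 0.24  0.38]
 [ 0.27 -0.63]]
rack in chute -2.1208642867750225 -88.65055874345396
[[ 0.959  0.283 -0.001]
 [ 0.283 -0.959  0.002]
 [-0.    -0.002 -1.   ]]
```

The fit is consistent: the chute sits at (543,-17) with yaw about 0.138 and the rack at chute y ≈ -89, so 45 mm short of the bar. I'll put the finger line across the chute, with an opening of 45, and hover above TCP chute (-30,-147).

Units first: shifts go in shares of 62.5 mm and turns go in shares of pi rad. So 29 mm is 0.464, -22.7 mm is -0.3632.

```bash
python3 steer.py '[{"aperture": 85,"pos": [0.464,-0.3632,0]},{"aperture": 85,"pos": [0.464,-0.3632,0]},{"aperture": 85,"pos": [0.464,-0.3632,0]},{"aperture": 85,"pos": [0.464,-0.3632,0]},{"aperture": 85,"pos": [0.464,-0.3632,0]},{"aperture": 85,"pos": [0.464,-0.3632,0]},{"aperture": 85,"pos": [0.464,-0.3632,0]},{"aperture": 85,"pos": [0.464,-0.3632,0]}]' | tail -4; python3 steer.py '[{"aperture": 45,"pos": [0.464,-0.3632,0]},{"aperture": 45,"pos": [0.464,-0.3632,0]},{"aperture": 45,"pos": [0.464,-0.3632,0]},{"aperture": 45,"pos": [0.464,-0.3632,0]},{"aperture": 45,"pos": [0.464,-0.3632,0]},{"aperture": 45,"pos": [0.464,-0.3632,0]},{"aperture": 45,"pos": [0.464,-0.3632,0]},{"aperture": 45,"pos": [0.464,-0.3632,0]}]' | tail -4; python3 steer.py '[{"aperture": 45,"turn": -0.0573},{"aperture": 45,"turn": -0.0573},{"aperture": 45,"turn": -0.0573},{"aperture": 45,"turn": -0.0573},{"aperture": 45,"turn": -0.0573},{"aperture": 45,"turn": -0.0573},{"aperture": 45,"turn": -0.0573},{"aperture": 45,"turn": -0.0509}]'|tail -4
cat > st.py <<'E'
from cell import robot
from scipy.spatial.transform import Rotation as T
import numpy as np
o=robot.get_obs();M=T.from_quat(o['tool_rot']).as_matrix();c=[543.3,-17.0,.138]
p=o['tool_pos'];d=p[:2]-c[:2];C,S=np.cos(c[2]),np.sin(c[2])
print('t',o['time_s'],'chute',C*d[0]+S*d[1],-S*d[0]+C*d[1],p[2],'tooly yaw',np.arctan2(M[1,1],M[0,1]),'z',M[:,2].round(3),'gap',o['finger_gap'],'F',o['force'].round(1) if hasattr(o['force'],'round') else o['force'],'q',np.round(o['qpos'],2))
E
python3 st.py
```

```text
tool_rot: [0.99, 0.143, -0.0, -0.0]
force: [0.3, -0.2, 0.3]
finger_gap: 85.2
grasp_force: 0.0
tool_rot: [0.99, 0.143, -0.0, -0.0]
force: [0.5, 0.2, 0.3]
finger_gap: 44.5
grasp_force: 0.0
tool_rot: [0.655, 0.755, -0.0, -0.0]
force: [-0.3, 0.4, -0.1]
finger_gap: 45.5
grasp_force: 0.0
t 3.1 chute -31.057293716440842 -147.97832479673093 230.89326546245854 tooly yaw 0.1413649233646523 z [-0.001  0.    -1.   ] gap 45.53134131306749 F [-0.3  0.4 -0.1] q [ 0.59  0.33 -0.49  1.81  0.18  1.05  0.17]
```

```bash
python3 - <<'E'
from cell import robot
import cv2,pickle
d=robot.get_image('wrist');pickle.dump(d,open('wrist.pkl','wb'))
cv2.imwrite('pics/w1.png',d['image'][:,:,::-1])
E
```

```text
(no output)
```

View pics/w1.png

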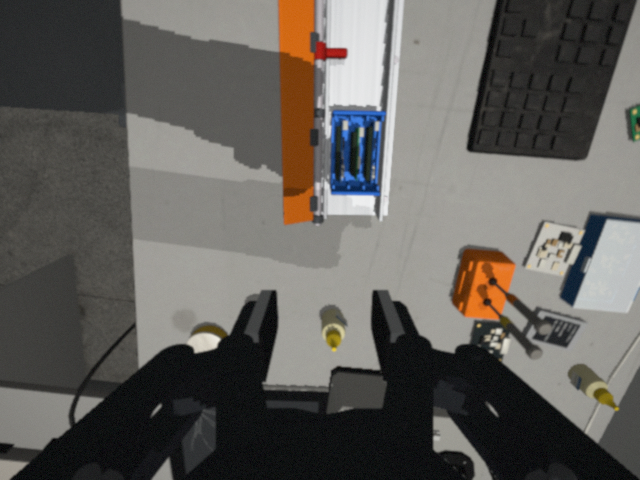

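The wrist view has the treadle's near end at (284,224) and (313,221), the bar tip at (347,53), the rack front top edge at (332–386,111), the rack rear at (331–382,193), and the far wall end at (381,220). I'll refit with these.

```bash
python3 - <<'E'
import geo,pickle,numpy as np,cv2
d=pickle.load(open('wrist.pkl','rb'));geo.K,geo.rv,geo.tv=d['intrinsics'],d['rvec'],d['tvec'];geo.px=lambda u:np.array(u,float)
P=[(-71,-157,59),(-42.9,-157,39.4),(-12,0,36),(28,-160,30)]
r=geo.fit(P,[(284,224),(313,221),(347,53),(381,219)],[543,-17,.138]);print(r.x,r.fun.reshape(-1,2).round(1))
R=np.array([(-25,40,44),(25,40,44),(-25,-40,44),(25,-40,44)])
q=geo.fit(R,[(331,111),(386,111),(331,193),(382,193)],[543,-100,.138]);print(q.x,q.fun.reshape(-1,2).round(1))
for c in(r.x,[543.3,-17,.138]):
    dx=q.x[:2]-c[:2];C,S=np.cos(c[2]),np.sin(c[2]);print(C*dx[0]+S*dx[1],-S*dx[0]+C*dx[1])
    print(geo.proj(geo.w(c,P+[(28,0,30),(-28,-160,22)])).round(0).tolist())
im=cv2.resize(d['image'][90:240,260:420,::-1],None,fx=4,fy=4,interpolation=cv2.INTER_CUBIC);cv2.imwrite('pics/w1c.png',im)
E
```

```text
[ 5.44177353e+02 -1.80226065e+01  1.35085806e-01] [[ 0.5  0.9]
 [ 0.5 -1.1]
 [-0.1 -0.9]
 [-1.5  1.7]]
[ 5.56400642e+02 -1.06370238e+02  1.48506104e-01] [[ 0.7 -1. ]
 [-0.7 -1.4]
 [ 0.7  1.9]
 [-0.7  1.6]]
0.21368520072226893 -89.18894102423846
[[285.0, 225.0], [313.0, 220.0], [347.0, 52.0], [379.0, 221.0], [390.0, 54.0], [327.0, 218.0]]
0.6821109642395307 -90.32276054564734
[[284.0, 224.0], [313.0, 219.0], [346.0, 51.0], [379.0, 220.0], [389.0, 52.0], [327.0, 218.0]]
```

View pics/w1c.png

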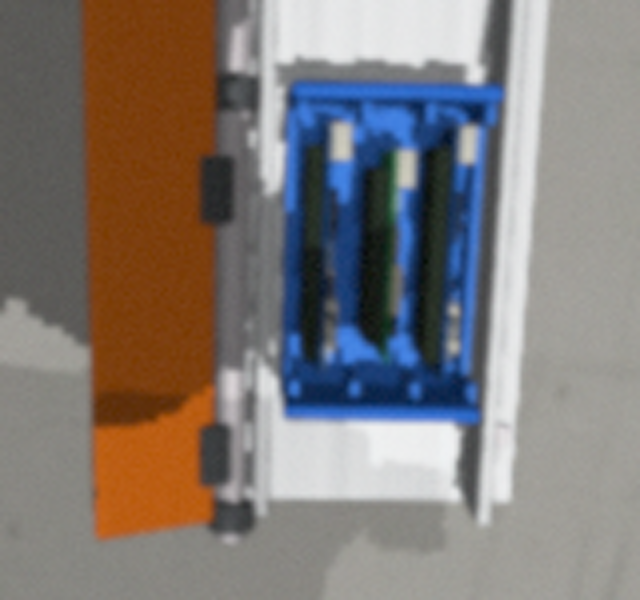

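The two fits agree to about 1 mm. I'll nudge +1.5 mm across and descend.

Converted, 35 mm is 0.56, 1.5 mm is 0.024.

```bash
sed -i 's/c=\[.*\]$/c=[543.9,-17.6,.136]/' st.py; python3 steer.py '[{"aperture": 45,"pos": [0,0.024,0.56]},{"aperture": 45,"pos": [0,0,0.56]},{"aperture": 45,"pos": [0,0,0.56]},{"aperture": 45,"pos": [0,0,0.56]},{"aperture": 45,"pos": [0,0,0.24]},{"aperture": 45,"pos": [0,0,0.24]},{"aperture": 45,"pos": [0,0,0.24]},{"aperture": 45,"pos": [0,0,0.16]}]'|grep force; python3 st.py;  python3 - <<'E'
from cell import robot
import cv2,numpy as np
d=robot.get_image('wrist')['image'];e=robot.get_image('scene')['image'][190:270,270:400]
cv2.imwrite('pics/w2.png',np.hstack([cv2.resize(d,(400,300)),cv2.resize(e,(400,300),interpolation=cv2.INTER_CUBIC)])[:,:,::-1])
E
```

```text
force: [-3.7, -0.3, 7.3]
grasp_force: 2.9
t 4.15 chute -29.565579493773924 -147.64772073486324 36.13673874732414 tooly yaw 0.13550860625703082 z [-0.    -0.001 -1.   ] gap 44.69774815225802 F [-3.7 -0.3  7.3] q [ 0.5   0.58 -0.4   1.95  0.35  0.67  0.02]
```

View pics/w2.png

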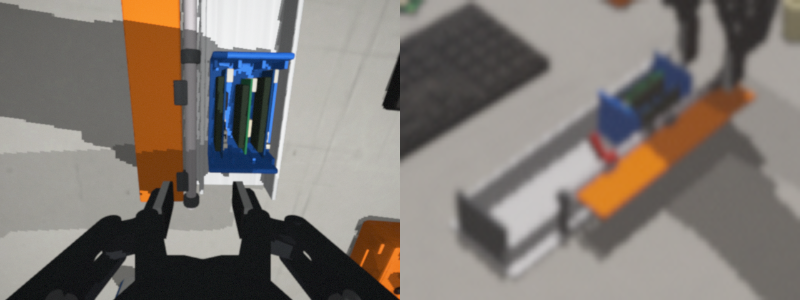

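The treadle is partly pressed with the left finger on it, and the right finger is in the channel behind the rack. I'll go lower.

Converted, 7 mm is 0.112.

```bash
python3 steer.py '[{"aperture": 45,"pos": [0,0,0.112]},{"aperture": 45,"pos": [0,0,0.112]},{"aperture": 45,"pos": [0,0,0.112]},{"aperture": 45}]'|grep force; python3 st.py;  python3 - <<'E'
from cell import robot
import cv2,numpy as np
d=robot.get_image('wrist')['image'];e=robot.get_image('scene')['image'][190:270,270:400]
cv2.imwrite('pics/w3.png',np.hstack([cv2.resize(d[:360,160:500],(400,424)),cv2.resize(e,(400,424),interpolation=cv2.INTER_CUBIC)])[:,:,::-1])
E
```

```text
force: [-3.1, -1.0, 4.6]
grasp_force: 2.5
t 4.75 chute -29.810605917077005 -147.75335137624435 15.728102137790717 tooly yaw 0.1355211815950102 z [-0.001 -0.001 -1.   ] gap 44.80355152694231 F [-3.1 -1.   4.6] q [ 0.49  0.62 -0.38  1.96  0.37  0.64  0.  ]
```

View pics/w3.png

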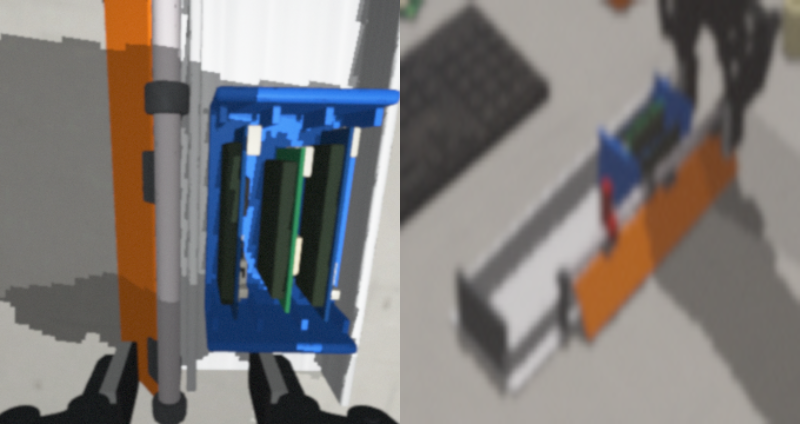

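```bash
python3 - <<'E'
from cell import robot
import geo,numpy as np
d=robot.get_image('wrist');geo.K,geo.rv,geo.tv=d['intrinsics'],d['rvec'],d['tvec']
im=d['image'].astype(int);org=(im[:,:,0]>1.8*im[:,:,1])&(im[:,:,0]>2.5*im[:,:,2])&(im[:,:,0]>60)
for v in(60,120,180,240,270): print(v,np.where(org[v])[0][[0,-1]])
for h in(1.1,1.2,1.3,1.4,1.5,1.6):
    a=h-.611;y=np.linspace(-157,49,200)
    p=geo.proj(geo.w([543.9,-17.6,.136],np.c_[np.full(200,-38-40*np.cos(a)),y,np.full(200,36-40*np.sin(a))]))
    o=np.argsort(p[:,1]);print(h,[round(np.interp(v,p[o,1],p[o,0]),1) for v in(60,120,180,240,270)])
E
```

```text
60 [252 288]
120 [255 289]
180 [259 290]
240 [262 291]
270 [263 292]
1.1 [np.float64(211.5), np.float64(217.3), np.float64(223.1), np.float64(229.0), np.float64(231.9)]
1.2 [np.float64(219.3), np.float64(224.8), np.float64(230.2), np.float64(235.6), np.float64(238.3)]
1.3 [np.float64(227.6), np.float64(232.6), np.float64(237.6), np.float64(242.6), np.float64(245.1)]
1.4 [np.float64(236.0), np.float64(240.6), np.float64(245.1), np.float64(249.7), np.float64(252.0)]
1.5 [np.float64(244.7), np.float64(248.8), np.float64(252.9), np.float64(257.0), np.float64(259.1)]
1.6 [np.float64(253.5), np.float64(257.2), np.float64(260.8), np.float64(264.5), np.float64(266.3)]
```

The gate is at about 1.57 rad, held with 4.6 N up. I'll push along tool +x, gently at first contact.

Converted, 7 mm is 0.112, 6 mm is 0.096.

```bash
python3 steer.py '[{"aperture": 45,"pos": [0.048,0,-0.024]},{"aperture": 45,"pos": [0.048,0,0]},{"aperture": 45,"pos": [0.064,0,0]},{"aperture": 45,"pos": [0.08,0,0]},{"aperture": 45,"pos": [0.096,0,0]},{"aperture": 45,"pos": [0.112,0,0]},{"aperture": 45,"pos": [0.112,0,0]},{"aperture": 45,"pos": [0.112,0,0]}]'|grep force; python3 st.py
```

```text
force: [-3.2, -5.7, 3.4]
grasp_force: 3.2
t 5.9 chute -30.429900426727286 -106.98039738256256 16.830900076908932 tooly yaw 0.13433676339723175 z [-0.001 -0.002 -1.   ] gap 45.11282447708464 F [-3.2 -5.7  3.4] q [ 0.42  0.59 -0.38  2.    0.37  0.62 -0.08]
```

Converted, 7 mm is 0.112, 0.3 mm is 0.0048.

```bash
python3 steer.py '[{"aperture": 45,"pos": [0.112,0.0048,0]},{"aperture": 45,"pos": [0.112,0,0]},{"aperture": 45,"pos": [0.112,0,0]},{"aperture": 45,"pos": [0.112,0,0]},{"aperture": 45,"pos": [0.112,0,0]},{"aperture": 45,"pos": [0.112,0,0]},{"aperture": 45,"pos": [0.112,0,0]},{"aperture": 45,"pos": [0.112,0,0]}]'|grep force; python3 st.py;  python3 - <<'E'
from cell import robot
import cv2,numpy as np
d=robot.get_image('wrist')['image'];e=robot.get_image('scene')['image'][190:270,270:400]
cv2.imwrite('pics/w4.png',np.hstack([cv2.resize(d[:360,160:500],(400,424)),cv2.resize(e,(400,424),interpolation=cv2.INTER_CUBIC)])[:,:,::-1])
E
```

```text
force: [-3.7, -5.2, 3.6]
grasp_force: 3.3
t 6.9 chute -30.100753893515567 -50.894328980927334 16.83768293694044 tooly yaw 0.1344772600166963 z [-0.001 -0.002 -1.   ] gap 45.030235073942734 F [-3.7 -5.2  3.6] q [ 0.32  0.58 -0.38  2.04  0.38  0.6  -0.18]
```

View pics/w4.png

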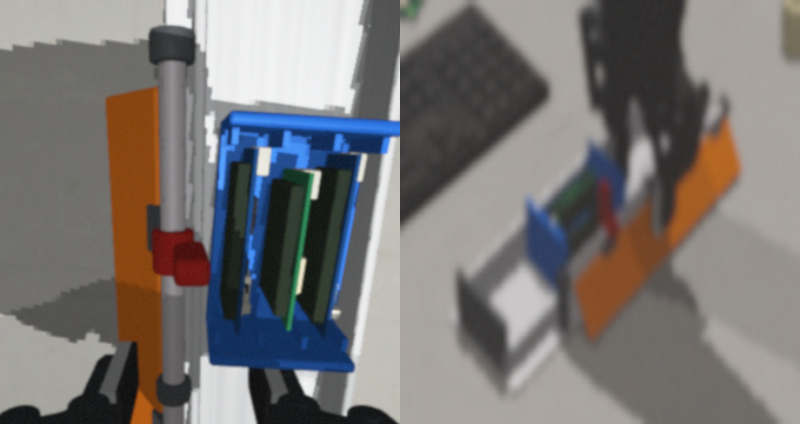

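The rack is passing beside the upright bar with clearance. I'll continue.

Converted, 7 mm is 0.112.

```bash
python3 steer.py '[{"aperture": 45,"pos": [0.112,0,0]},{"aperture": 45,"pos": [0.112,0,0]},{"aperture": 45,"pos": [0.112,0,0]},{"aperture": 45,"pos": [0.112,0,0]},{"aperture": 45,"pos": [0.112,0,0]},{"aperture": 45,"pos": [0.112,0,0]},{"aperture": 45,"pos": [0.112,0,0]},{"aperture": 45,"pos": [0.112,0,0]}]'|grep force; python3 st.py; python3 steer.py '[{"aperture": 45,"pos": [0.08,0,0]},{"aperture": 45,"pos": [0.08,0,0]},{"aperture": 45,"pos": [0.048,0,0]},{"aperture": 45,"pos": [0.032,0,0]},{"aperture": 45,"pos": [0.032,0,0]}]'|grep force; python3 st.py
```

```text
force: [-3.7, -5.7, 4.5]
grasp_force: 3.2
t 8.0 chute -30.033794632882472 5.372207687237192 16.732803546451315 tooly yaw 0.13465412360333462 z [-0.001 -0.002 -1.   ] gap 44.99926685106219 F [-3.7 -5.7  4.5] q [ 0.22  0.56 -0.38  2.07  0.38  0.58 -0.3 ]
force: [-2.8, -7.4, 3.8]
grasp_force: 5.0
t 8.625 chute -30.006360894568047 22.258061174085867 16.730396274451284 tooly yaw 0.13476175033707136 z [-0.001 -0.002 -1.   ] gap 45.09444517547713 F [-2.8 -7.4  3.8] q [ 0.19  0.56 -0.38  2.07  0.38  0.58 -0.33]
```

Converted, 1.5 mm is 0.024.

```bash
python3 steer.py '[{"aperture": 45,"pos": [0.024,0,0]},{"aperture": 45,"pos": [0.024,0,0]}]'|grep force: ; python3 st.py; python3 steer.py '[{"aperture": 45,"pos": [0.016,0,0]},{"aperture": 45,"pos": [0.016,0,0]}]'|grep force: ; python3 st.py
```

```text
force: [-0.9, -15.2, 3.6]
grasp_force: 7.8
t 8.875 chute -29.957824693037637 22.487676818927564 16.795281570374847 tooly yaw 0.13197649332944586 z [-0.001 -0.005 -1.   ] gap 45.220003692686376 F [ -0.9 -15.2   3.6] q [ 0.18  0.56 -0.38  2.07  0.38  0.58 -0.34]
force: [-0.0, -17.3, 3.3]
grasp_force: 9.4
t 9.125 chute -29.86857300066696 22.637952107410644 16.810125315013543 tooly yaw 0.12994884340298082 z [-0.001 -0.006 -1.   ] gap 44.84542822892701 F [ -0.  -17.3   3.3] q [ 0.18  0.56 -0.38  2.07  0.38  0.58 -0.34]
```

The force rose to 17 N with no further motion, so the rack is against the stop. I'll back off, then rise slowly so the gate closes gently.

Converted, -8 mm is -0.128, -5 mm is -0.08.

```bash
python3 steer.py '[{"aperture": 45,"pos": [-0.08,0,0]},{"aperture": 45,"pos": [-0.08,0,0]},{"aperture": 45,"pos": [-0.048,0,0]},{"aperture": 45,"pos": [0,0,-0.128]},{"aperture": 45,"pos": [0,0,-0.128]},{"aperture": 45,"pos": [0,0,-0.128]},{"aperture": 45,"pos": [0,0,-0.128]},{"aperture": 45,"pos": [0,0,-0.128]}]'|grep force: ; python3 st.py; python3 steer.py '[{"aperture": 45,"pos": [0,0,-0.16]},{"aperture": 45,"pos": [0,0,-0.32]},{"aperture": 45,"pos": [0,0,-0.48]},{"aperture": 45,"pos": [0,0,-0.48]},{"aperture": 45,"pos": [0,0,-0.48]},{"aperture": 45,"pos": [-0.48,0,-0.32]},{"aperture": 45,"pos": [-0.48,0,0]},{"aperture": 45}]'|grep force: ; python3 st.py;  python3 - <<'E'
from cell import robot
import cv2,numpy as np
d=robot.get_image('wrist')['image'];e=robot.get_image('scene')['image'][190:270,270:400]
cv2.imwrite('pics/w5.png',np.hstack([cv2.resize(d[:360,160:500],(400,424)),cv2.resize(e,(400,424),interpolation=cv2.INTER_CUBIC)])[:,:,::-1])
E
```

```text
force: [0.3, 0.5, 0.6]
grasp_force: 0.0
t 10.125 chute -28.514553551172497 15.527680626491385 57.64980667070218 tooly yaw 0.13588793809920335 z [ 0.001  0.    -1.   ] gap 45.20964958843521 F [0.3 0.5 0.6] q [ 0.24  0.49 -0.43  2.05  0.33  0.66 -0.27]
force: [-0.2, 1.2, -0.6]
grasp_force: 0.0
t 11.125 chute -29.40072408140498 -47.178538684232414 197.31725835875312 tooly yaw 0.13154906402418076 z [ 0.001 -0.001 -1.   ] gap 44.98589967303516 F [-0.2  1.2 -0.6] q [ 0.41  0.31 -0.47  1.92  0.17  0.95 -0.02]
```

View pics/w5.png

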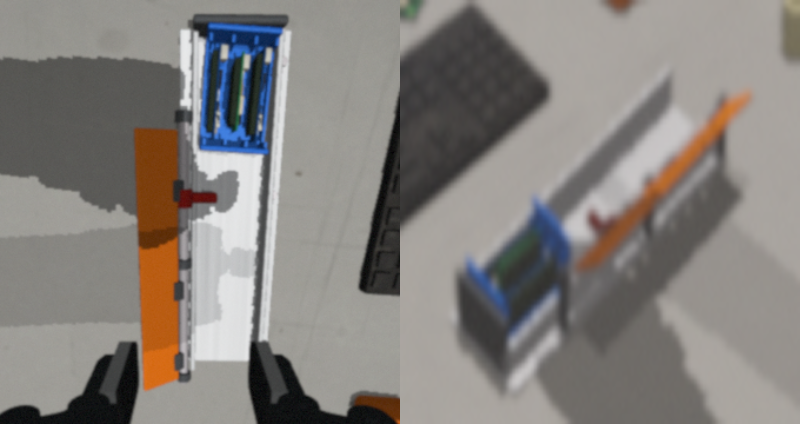

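The rack stands flat against the end stop. The gate is closed behind it and the fingers are clear.

```bash
python3 -c "
from cell import robot
print(robot.hand_in())"
```

```text
the job is handed in; nothing more can be done
None
```

I handed the job in: the rack was pushed through the held-open gate to the end stop, the gate closed behind it and the fingers are clear, about 11 s used; the hand-in gave no verdict.

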